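# Reset the tripped handpiece unit through its dust shutter

### The arm

A 6-joint arm with a two-finger parallel gripper is mounted at the origin on the work surface. World frame = base frame: x ahead of the robot, y to its left, z up, the work surface at z = 0. Lengths are in m, angles in rad, forces in N, time in s.
With the tool pointing down it reaches from about 0.35 to 0.775 m from the base axis. Payload 5.5 kg.
Tool frame: the origin (TCP) lies midway between the tips of the shut fingers; the grasp point (between the pads) lies grip_point_offset behind it (grip_point_offset is the distance from the TCP to the grasp point, in m); z points along the fingers, y is the direction in which the jaws open and shut (so a half turn about z gives the same grasp; the last joint's range is limited). The gripper opens to 85 mm and grips with 20 to 120 N. Pads are 22 mm wide; open, the fingers measure 114 mm over their backs; the gripper's body (76 mm by 85 mm) begins 54 mm behind the grasp point. The pads swing forward as they close: fully open they stand 13 mm farther back than shut.
Start: joints at [1.104, 0.313, 0.046, 1.304, 0, 1.431], TCP at [0.185, 0.545, 0.231] pointing down, gripper open.
Joint ranges: [-2.76, 2.76], [-0.86, 1.69], [-1.03, 1.26], [-2.2, 2.34], [-1.47, 1.5], [-3.14, 3.14]. Speed limits (rad/s): [2.57, 2.57, 3.14, 3.14, 3.14, 3.14].

### API

Orientations are given as a unit quaternion [w, x, y, z].
In Python, from workcell import * gives the robot as it stands.
- The arm moves only by the tool send_rows, never from a script. Its argument "series" is one flat list of numbers, 7 for each row, row after row: the shift along the tool's x, y, z in cm, then the turn, a rotation vector about the tool's x, y, z in degrees, then the opening, from 0 (shut) to 1 (fully open). A call has 1 to 10 rows; each row is the pose to reach, as a shift and turn from the pose commanded when the call began, along the tool's axes at that moment; what a row does not reach only later rows make up. A row lasts 1/12 s, in which the tool goes at most 41.7 mm and 7.16 degrees, less where a joint would pass 70% of its speed; a pose out of reach is approached as far as the arm can. A call with a gripper value outside its range is refused whole. The fingers move at their own pace and stop on an object; "newtons" is the grip in N (left out, the last holds). Time passes only in rows, so rows that repeat a pose let the fingers close. It gives the time, the measured TCP pose, the force and the opening at its end, in the units of the state.
- get_state(): the state, without advancing time (a new reading comes with each control period).
- read_camera(name): name is "scene" or "side" or "wrist"; returns the picture (480x640x3 uint8, blue, green, red); there is no depth.
- camera_info(name): a dict with "K" (3x3 intrinsics, pixels), "xyz" and "attitude" of the camera in the world. Camera axes: x right, y down, z forward; pixel columns grow to the right and rows downward; lengths in m; the calibration is good to about 2 mm. A picture is of the moment at which its call begins: read the wrist's pose just before it. camera_info takes no time and is no camera call; for the wrist camera it gives the pose at the moment of the call.
- hand_in(): hands the job in, once; it reports no verdict.
Trained networks look in the newest picture that a camera, given by its name, has taken for a name from the list of things; names that differ only in an ending like _2 or _b are one class to them, and where a whole thing is asked for, a point or a joint stands for the part that bears it (a point fixed in the world has none). Each returns a list of dicts, best first, with "p" (0 to 1); they miss things now and then, are a little off and sometimes report something else, mostly with a low value. They report only what shows in the picture. A call takes as long as a camera call. They do not tell look-alikes from the thing itself.
- silhouettes(camera, label): "pixels" (480x640 bool, what is visible of it) and "box" ([left, top, width, height] in pixels, round what is visible of it).
The state is a dict: "clock": time; "joint_pos": joint angles; "qvel": joint speeds; "tau": joint torques, N m; "tcp_pos": TCP position; "orientation": TCP orientation; "wrist_force": force on the tool from outside, world axes, zero at the start; "ft_torque": the same for the moment, N m; "finger_gap": finger opening in m.
Only numpy, scipy, OpenCV 4.12 (cv2) and the standard library are available. Lean on these libraries where they do the work, as an engineer would, in place of code of your own. Each camera call takes 0.05 s, during which the arm holds its last target. There are 200 camera calls.

### The job

The blue control unit has tripped: with a fingertip push its dust shutter fully open by the black ridge, reach down into the well, press the sunken red reset key to the bottom for about half a second and let it spring back, then push the shutter fully shut again. Push gently and pinch or lift nothing: the blue unit must stay where it stands, and the yellow unit and the small things on the bench are to be left alone.

Things in the scene. Friction and masses are not known exactly. Their poses are not given: they have to be found in the camera images.
- blue_unit: blue motor control unit, the tripped one (red lamp), loose on the bench, about 2 kg: a box 130 (x) by 200 (y) by 70 mm high. Origin: centre of its underside. Black front panel with a dial on its -x face, vent slots at the +y end of its top. In the top, centred at x 0, y -40 mm, is a well with vertical walls, 60 mm along x, 44 mm along y, 30 mm deep, the reset key at its bottom
- blue_shutter (a joint): dust shutter of the blue unit: aluminium plate 70 (x) by 56 (y) mm on the unit's top, its upper face 74.5 mm above the unit's underside. Slides along the unit's +y: 0 m = shut, centred over the well (stop); 0.062 m = fully open (stop); from 0.050 the whole well is clear. Starts at 0 to 0.020. About 1.5 N of friction; stays where it is left
- blue_ridge (a point): middle of the top of the black ridge upright on the middle of the blue unit's shutter: 50 mm along the unit's x, 10 mm thick along y, 15 mm above the plate, its top 89.5 mm above the unit's underside. It moves with the shutter (shut: at x 0, y -40 mm of the unit). Pushed sideways on either long face it carries the shutter along
- blue_key (a joint): travel of the red reset key of the blue unit: 0 m = up, 0.006 m = pressed to its stop; springs back when let go; 1.4 N starts it moving, 5 N holds it fully down
- blue_key_top (a point): centre of the top of the round red reset key of the blue unit, 24 mm in diameter, in the middle of the well (x 0, y -40 mm of the unit). When up, its top is 22 mm below the unit's top face (48 mm above the unit's underside) and 8 mm above the well's floor; it moves straight down
- yellow_unit: yellow motor control unit, same build (green lamp), to be left alone, loose on the bench, about 2 kg: a box 130 (x) by 200 (y) by 70 mm high. Origin: centre of its underside. Black front panel with a dial on its -x face, vent slots at the +y end of its top. In the top, centred at x 0, y -40 mm, is a well with vertical walls, 60 mm along x, 44 mm along y, 30 mm deep, the reset key at its bottom
- yellow_shutter (a joint): dust shutter of the yellow unit: aluminium plate 70 (x) by 56 (y) mm on the unit's top, its upper face 74.5 mm above the unit's underside. Slides along the unit's +y: 0 m = shut, centred over the well (stop); 0.062 m = fully open (stop); from 0.050 the whole well is clear. Starts at 0 to 0.020. About 1.5 N of friction; stays where it is left
- yellow_ridge (a point): middle of the top of the black ridge upright on the middle of the yellow unit's shutter: 50 mm along the unit's x, 10 mm thick along y, 15 mm above the plate, its top 89.5 mm above the unit's underside. It moves with the shutter (shut: at x 0, y -40 mm of the unit). Pushed sideways on either long face it carries the shutter along
- yellow_key (a joint): travel of the red reset key of the yellow unit: 0 m = up, 0.006 m = pressed to its stop; springs back when let go; 1.4 N starts it moving, 5 N holds it fully down
- yellow_key_top (a point): centre of the top of the round red reset key of the yellow unit, 24 mm in diameter, in the middle of the well (x 0, y -40 mm of the unit). When up, its top is 22 mm below the unit's top face (48 mm above the unit's underside) and 8 mm above the well's floor; it moves straight down
- jaw_model: loose white plaster jaw model with a row of teeth, 56 by 60 mm, 31 mm high, origin at the centre of its underside; bystander
- paste_jar: loose round lidded jar of polishing paste, 48 mm in diameter, 50 mm high, origin at the centre of its underside; bystander
- bur_block: loose wooden block 46 by 60 by 24 mm with small burs standing in it up to 42 mm, origin at the centre of its underside; bystander
Mind the look-alikes: they are no part of the job. Of the things that look like the blue_unit, take the one that is farthest from the robot's base at the start.

How it is judged:
By the outcome, as a careful person would: the job done as asked, in the order asked, and still so for the second after the job is handed in, with the robot touching nothing.
It also fails if it takes over 54 s, if anything falls off the work surface, if the arm or the gripper's body presses on something with over 40 N, if the wrist force passes 120 N, or if a joint passes its speed limit or range.

## Working session

There is one attempt and no reset: what is moved stays moved. The work goes in short steps, Python scripts to look and compute and a tool call to move; the robot and the scene stay as the last step left them, time stands still between calls to the robot, and variables do not carry over. Pictures are saved under pics/ and viewed, about 8 in all and at most 12, crops included, and the job is handed in when it is done.

Besides the shell and the picture viewer there is one more tool, called after "Call:" as a command line: name --argument value ..., lists and objects as JSON in quotes. send_rows: Moves the arm, as the interface text tells. Its arguments: {"type":"object","properties":{"series":{"type":"array"},"newtons":{"type":"number"}},"required":["series"]}

```bash
mkdir -p pics; ls; python3 - <<'E'
from workcell import *
import cv2
s=get_state();print(s)
for c in ("scene","side"):
    im=read_camera(c);cv2.imwrite(f"pics/{c}0.png",im)
    i=camera_info(c);print(c,i)
    for n in ("blue_unit","blue_ridge","yellow_unit"):
        print(c,n,[(round(d["p"],2),d["box"]) for d in silhouettes(c,n)])
E
```

```text
pics
{'clock': 0.0, 'joint_pos': array([ 1.10437263e+00,  3.13983661e-01,  4.49952503e-02,  1.30355233e+00,
       -2.10329427e-06,  1.43118955e+00]), 'qvel': array([ 1.51150954e-03, -9.06160711e-04,  9.06008480e-04, -7.85977919e-04,
       -6.82536758e-04,  6.77853036e-05]), 'tau': array([-9.24361558e-06, -4.80617881e+01,  2.98538071e+01,  1.91250688e-02,
       -2.69856246e-04,  6.60146071e-08]), 'tcp_pos': array([0.18438669, 0.54412513, 0.23042501]), 'orientation': array([-2.59262628e-04,  1.62682135e-01,  9.86678145e-01, -8.32784949e-04]), 'wrist_force': array([ 0.32467745, -0.1981011 ,  0.14133402]), 'ft_torque': array([ 0.05493852,  0.03504281, -0.00378144]), 'finger_gap': 0.08535155127107369}
scene {'K': array([[535.16029937,   0.        , 321.54327751],
       [  0.        , 535.16029937, 236.9061695 ],
       [  0.        ,   0.        ,   1.        ]]), 'xyz': array([1.07876115, 0.21247347, 1.11038783]), 'attitude': array([-0.15152751,  0.52392605,  0.80859735, -0.22070621])}
scene blue_unit [(0.79, [387.6, 177.9, 92.0, 82.5]), (0.62, [239.1, 100.7, 88.7, 67.2]), (0.56, [340.8, 268.8, 97.5, 73.8])]
scene blue_ridge [(0.94, [401.7, 191.8, 30.4, 26.7]), (0.77, [363.3, 279.3, 28.6, 33.7]), (0.65, [285.7, 115.2, 26.6, 27.9])]
scene yellow_unit [(0.76, [209.6, 178.5, 99.9, 81.4])]
side {'K': array([[592.14409252,   0.        , 322.0283146 ],
       [  0.        , 592.14409252, 240.87515371],
       [  0.        ,   0.        ,   1.        ]]), 'xyz': array([ 0.00650104, -1.00502189,  1.10588668]), 'attitude': array([-0.3949383 ,  0.89128666, -0.20626797,  0.0841746 ])}
side blue_unit [(0.87, [291.9, 174.8, 85.0, 72.1]), (0.63, [223.2, 311.4, 109.4, 111.9])]
side blue_ridge [(0.66, [234.2, 220.9, 31.2, 18.9]), (0.63, [243.2, 327.6, 42.0, 34.3]), (0.54, [322.7, 191.7, 32.1, 23.2])]
side yellow_unit [(0.62, [320.2, 261.8, 94.9, 91.7])]
```

```bash
python3 - <<'E'
import cv2
a=cv2.imread("pics/scene0.png")[60:380,150:550];b=cv2.imread("pics/side0.png")[130:450,150:550]
import numpy as np
cv2.imwrite("pics/scene0c.png",cv2.resize(a,None,fx=2,fy=1.875) if 0 else cv2.resize(a,None,fx=1.85,fy=1.85))
cv2.imwrite("pics/side0c.png",cv2.resize(b,None,fx=1.85,fy=1.85))
E
```

```text
(no output)
```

View pics/scene0c.png

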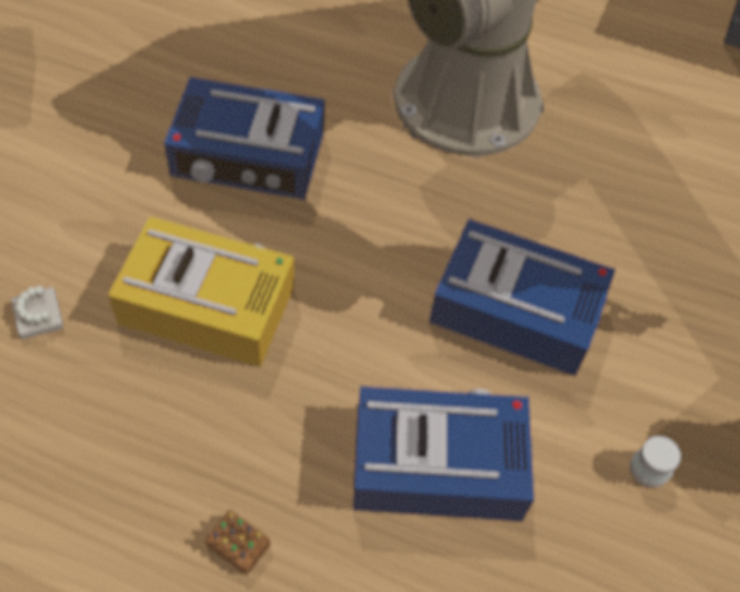

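View pics/side0c.png

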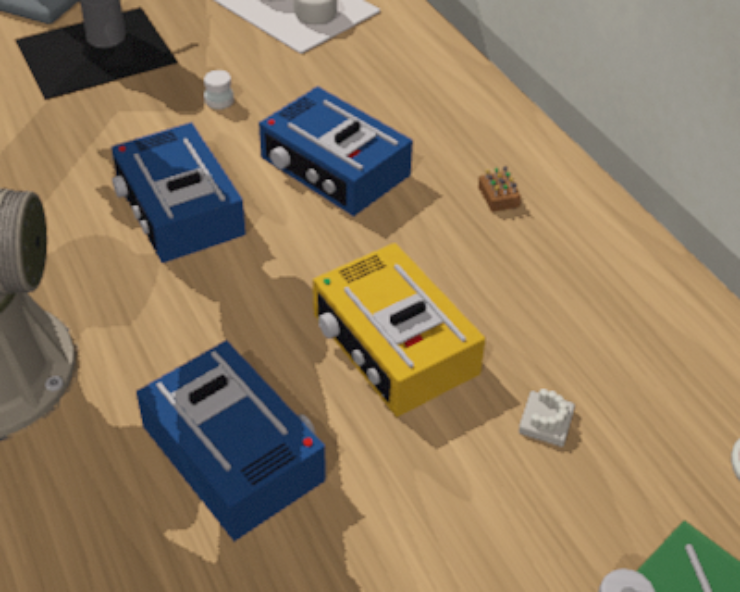

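Blue candidates in the scene picture: A at about (390,303), B at about (433,218), C at about (284,134). A appears farthest from the base. Its lamp and vents are on the image right (+y), and its shutter is slightly open. I'll fit the poses in both views to check the distances.

```bash
cat > h.py <<'E'
from workcell import *
import numpy as np, cv2
from scipy.spatial.transform import Rotation as R
from scipy.optimize import minimize
def quat(q): return R.from_quat(np.roll(q,-1))
def proj(i,P):
    c=quat(i["attitude"]).inv().apply(np.atleast_2d(P)-i["xyz"]); p=c@np.array(i["K"]).T
    return p[:,:2]/p[:,2:]
def ray(i,uv,z):
    d=quat(i["attitude"]).apply(np.linalg.inv(i["K"])@np.r_[uv,1]); return i["xyz"]+d*(z-i["xyz"][2])/d[2]
def unit2w(p,L):
    c,s=np.cos(p[2]),np.sin(p[2]); L=np.atleast_2d(L)
    return np.c_[p[0]+c*L[:,0]-s*L[:,1],p[1]+s*L[:,0]+c*L[:,1],L[:,2]]
BOX=np.array([[x,y,z] for x in(-.065,.065) for y in(-.1,.1) for z in(0,.07)])
def iou(p,views):
    t=0
    for i,m in views:
        h=cv2.convexHull((proj(i,unit2w(p,BOX))*16).astype(np.int32))
        a=np.zeros(m.shape,np.uint8);cv2.fillConvexPoly(a,h,1,shift=4)
        t+=(a&m).sum()/(a|m).sum()
    return -t/len(views)
def fit(p0,views):
    best=None
    for dy in(-.3,0,.3):
        x0=np.array(p0)+[0,0,dy]
        r=minimize(iou,x0,args=(views,),method="Nelder-Mead",options=dict(initial_simplex=[x0,x0+[.02,0,0],x0+[0,.02,0],x0+[0,0,.15]],xatol=1e-4,fatol=1e-4))
        if best is None or r.fun<best.fun: best=r
    return best.x,-best.fun
E
python3 - <<'E'
from h import *
D={}
for c in("scene","side"):
    read_camera(c);i=camera_info(c)
    for d in silhouettes(c,"blue_unit"):
        m=d["pixels"].astype(np.uint8);v,u=np.nonzero(m)
        g=ray(i,[u.mean(),v.mean()],.04);print(c,d["p"],g[:2],m.sum())
        D.setdefault(c,[]).append((g,i,m))
for g,i,m in D["scene"]:
    o=[x for x in D["side"] if np.hypot(*(x[0]-g)[:2])<.1]
    p,q=fit([*g[:2],0],[(i,m)]);print("scene",p,q,"r",np.hypot(*p[:2]))
    for x in o:
        print(" side",*fit(p,[x[1:]]));print(" both",*fit(p,[(i,m),x[1:]]))
E
```

```text
scene 0.85 [0.3302908  0.18526588] 5221
scene 0.73 [ 0.23562387 -0.25752673] 4364
scene 0.72 [0.57945735 0.16866374] 6565
side 0.97 [0.33119094 0.17437499] 3597
side 0.9 [ 0.23590679 -0.26485464] 6299
scene [ 0.32638398  0.18352494 -0.00949957] 0.9602575896964122 r 0.3744434631234428
 side [0.33239128 0.18472311 0.00732451] 0.962742980561555
 both [0.33053985 0.18364759 0.01754469] 0.9486515052797968
scene [ 0.23022926 -0.25804602  0.21095908] 0.9725813642443156 r 0.3458225865594144
 side [ 0.23612616 -0.25648186  0.18625952] 0.968045693115159
 both [ 0.23371307 -0.25782372  0.21645241] 0.954947086371422
scene [0.57705647 0.16571978 0.3516022 ] 0.983295711060948 r 0.6003808917882438
```

```bash
cat >> h.py <<'E'
def go(target,yang):
    "shift in cm, turn in deg, tool axes; tool down, tool y at world angle yang (rad)"
    s=get_state();r=quat(s["orientation"])
    y=np.array([np.cos(yang),np.sin(yang),0]);z=np.array([0,0,-1.]);x=np.cross(y,z)
    t=R.from_matrix(np.c_[x,y,z])
    print("t",round(s["clock"],2),"tcp",s["tcp_pos"].round(4),"F",s["wrist_force"].round(2),"gap",round(s["finger_gap"],4),
      "shift",(r.inv().apply(np.array(target)-s["tcp_pos"])*100).round(2),"turn",(r.inv()*t).as_rotvec(degrees=True).round(2))
E
python3 - <<'E'
from h import *
go([.577,.166,.26],.3516)
s=get_state();i=camera_info("wrist");r=quat(s["orientation"])
print(r.inv().apply(i["xyz"]-s["tcp_pos"]),(r.inv()*quat(i["attitude"])).as_matrix().round(2))
E
```

```text
t 0.6 tcp [0.1846 0.5446 0.2314] F [0.69 0.47 0.41] gap 0.0854 shift [-49.32 -23.26  -2.87] turn [ 1.000e-02 -0.000e+00  5.113e+01]
[ 7.00006937e-02 -6.66354265e-05 -1.43358304e-01] [[ 0.   -0.96 -0.28]
 [ 1.    0.    0.  ]
 [-0.   -0.28  0.96]]
```

Call:
send_rows --series '[-49.3,-23.3,-2.9,0,0,51,0,-49.3,-23.3,-2.9,0,0,51,0,-49.3,-23.3,-2.9,0,0,51,0,-49.3,-23.3,-2.9,0,0,51,0,-49.3,-23.3,-2.9,0,0,51,0,-49.3,-23.3,-2.9,0,0,51,0,-49.3,-23.3,-2.9,0,0,51,0,-49.3,-23.3,-2.9,0,0,51,0,-49.3,-23.3,-2.9,0,0,51,0,-49.3,-23.3,-2.9,0,0,51,0]' --newtons 20

```text
clock: 1.43
tcp_pos: [0.485, 0.2538, 0.2539]
orientation: [0.0, 0.572, 0.82, 0.0]
wrist_force: [0.7, 1.4, -0.4]
finger_gap: 0.0
```

```bash
python3 - <<'E'
from h import *
go([.577,.166,.26],.3516)
E
```

```text
t 1.43 tcp [0.485  0.2538 0.2539] F [ 0.65  1.44 -0.36] gap 0.0 shift [-11.42   5.59  -0.61] turn [ 0.05 -0.01  0.12]
```

Call:
send_rows --series '[-11.4,5.6,-0.6,0,0,0,0,-11.4,5.6,-0.6,0,0,0,0,-11.4,5.6,-0.6,0,0,0,0,-11.4,5.6,-0.6,0,0,0,0,-11.4,5.6,-0.6,0,0,0,0,-11.4,5.6,-0.6,0,0,0,0,-11.4,5.6,-0.6,0,0,0,0]'

```text
clock: 2.02
tcp_pos: [0.5749, 0.1687, 0.2595]
orientation: [-0.0, 0.571, 0.821, -0.0]
wrist_force: [0.9, 0.3, -0.3]
finger_gap: -0.0001
```

```bash
python3 - <<'E'
from h import *
go([.577,.166,.26],.3516)
i=camera_info("wrist");im=read_camera("wrist");cv2.imwrite("pics/w1.png",im)
v=[]
for c in("wrist","side","scene"):
    if c!="wrist":i=camera_info(c);read_camera(c)
    for n in("blue_unit","blue_ridge"):
        for d in silhouettes(c,n):
            m=d["pixels"].astype(np.uint8);vv,u=np.nonzero(m)
            g=ray(i,[u.mean(),vv.mean()],.04 if n=="blue_unit" else .085);print(c,n,round(d["p"],2),d["box"],g[:2].round(4))
            if n=="blue_unit" and np.hypot(g[0]-.577,g[1]-.166)<.06: v.append((i,m));print(fit([.577,.166,.35],[(i,m)]))
if len(v)>1:print("joint",fit([.577,.166,.35],v))
E
```

```text
t 2.02 tcp [0.5749 0.1687 0.2595] F [ 0.86  0.32 -0.3 ] gap -0.0001 shift [-0.33  0.1  -0.05] turn [-0.03 -0.03  0.19]
wrist blue_unit 0.89 [222.5, 81.2, 183.4, 242.8] [0.5766 0.1765]
(array([0.58107382, 0.16596989, 0.3513761 ]), np.float64(0.9233809668592278))
wrist blue_unit 0.66 [0.0, 0.0, 162.5, 227.2] [0.3561 0.176 ]
wrist blue_ridge 0.85 [0.0, 87.7, 60.3, 88.2] [0.3534 0.1497]
wrist blue_ridge 0.56 [281.1, 211.2, 79.9, 65.0] [0.5887 0.1458]
wrist blue_ridge 0.44 [59.2, 368.8, 130.1, 70.9] [ 0.4677 -0.0534]
side blue_unit 0.94 [291.1, 174.0, 84.4, 74.4] [0.5814 0.1574]
(array([0.5846541 , 0.16594542, 0.36436127]), np.float64(0.9640443363071101))
side blue_unit 0.62 [212.6, 196.7, 72.1, 76.6] [0.3308 0.1739]
side blue_unit 0.6 [224.5, 313.3, 104.8, 109.2] [ 0.2359 -0.265 ]
side blue_ridge 0.94 [242.8, 327.0, 41.2, 32.2] [ 0.2241 -0.2276]
side blue_ridge 0.84 [236.6, 218.6, 28.0, 22.6] [0.3293 0.1305]
side blue_ridge 0.53 [324.1, 195.8, 31.2, 18.1] [0.5877 0.1283]
scene blue_unit 0.84 [383.6, 194.6, 96.5, 66.5] [0.3416 0.2186]
scene blue_unit 0.77 [338.7, 270.6, 99.5, 73.3] [0.5797 0.1688]
(array([0.57709924, 0.16589821, 0.35098686]), np.float64(0.9836808703535811))
scene blue_unit 0.56 [240.5, 102.1, 87.4, 66.6] [ 0.2349 -0.2579]
scene blue_ridge 0.92 [365.6, 281.8, 25.2, 31.8] [0.5942 0.1411]
joint (array([0.58072274, 0.16627365, 0.34666604]), np.float64(0.9431372432442338))
```

View pics/w1.png

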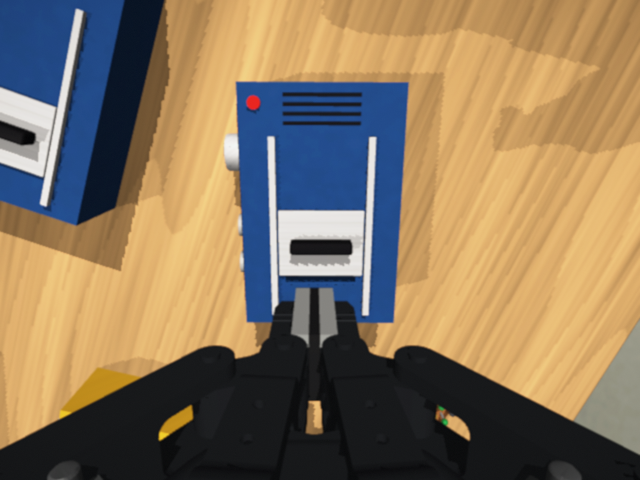

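The wrist view shows unit A with its lamp at (253,102), its vents at (322,108) at the top (+y), the dials on the left (-x), the ridge at (322,247) and the fingertips at (315,290). Next I'll measure the top-face corners and the ridge precisely.

```bash
python3 - <<'E'
from h import *
i=camera_info("wrist")
uv=np.array([[237,82],[408,82],[394,322],[247,322]],float)
W=np.array([ray(i,p,.07) for p in uv]);print(W.round(4))
print("sizes",np.linalg.norm(W[0]-W[1]),np.linalg.norm(W[2]-W[3]),np.linalg.norm(W[0]-W[3]),np.linalg.norm(W[1]-W[2]))
from scipy.optimize import least_squares
L=np.array([[-.065,.1,.07],[.065,.1,.07],[.065,-.1,.07],[-.065,-.1,.07]])
r=least_squares(lambda p:(proj(i,unit2w(p,L))-uv).ravel(),[.58,.166,.35]);p=r.x;print(p,np.degrees(p[2]),r.fun.round(1))
# ridge top corners
for q in([291,240],[352,240],[352,254],[291,254],[322,240],[322,254]):
    w=ray(i,q,.0895)[:2]-p[:2];c,s=np.cos(p[2]),np.sin(p[2]);print(q,(c*w[0]+s*w[1]).round(4),(-s*w[0]+c*w[1]).round(4))
g=get_state();print(proj(i,g["tcp_pos"]),i["K"][0][0])
E
```

```text
[[0.4884 0.2372 0.07  ]
 [0.6091 0.282  0.07  ]
 [0.6787 0.0946 0.07  ]
 [0.5567 0.0493 0.07  ]]
sizes 0.1287660971855854 0.1301861950381017 0.19992999875151687 0.1999081412606427
[0.58324282 0.16575222 0.35333904] 20.24483586073976 [-0.9 -0.2  0.7  0.2  0.   0.2  0.2 -0.1]
[291, 240] -0.0241 -0.0184
[352, 240] 0.0238 -0.0183
[352, 254] 0.0241 -0.0299
[291, 254] -0.0243 -0.03
[322, 240] 0.0002 -0.0183
[322, 254] 0.0003 -0.0299
[[313.60808172 309.20100744]] 415.90740566854305
```

```bash
cat >> h.py <<'E'
P=np.array([.582,.1655,.3533])
def at(x,y,z,ex=0.):
    "target in unit coordinates (tool y = unit x); also prints tcp in unit coordinates"
    s=get_state();w=s["tcp_pos"][:2]-P[:2];c,n=np.cos(P[2]),np.sin(P[2])
    print("unit coords",(c*w[0]+n*w[1]).round(4),(-n*w[0]+c*w[1]).round(4))
    go(unit2w(P,[[x,y,z]])[0],P[2])
E
python3 -c "
from h import *
at(0,-.056,.081)"
```

```text
unit coords -0.005 0.0049
t 2.47 tcp [0.5756 0.1683 0.2596] F [-0.09  0.64 -0.15] gap -0.0001 shift [-6.09  0.49 17.86] turn [ 0.01 -0.    0.07]
```

Call:
send_rows --series '[-3,0.5,3,0,0,0,0,-6.1,0.5,5,0,0,0,0,-6.1,0.5,8,0,0,0,0,-6.1,0.5,11,0,0,0,0,-6.1,0.5,14,0,0,0,0,-6.1,0.5,16,0,0,0,0,-6.1,0.5,17.2,0,0,0,0,-6.1,0.5,17.8,0,0,0,0,-6.1,0.5,17.8,0,0,0,0,-6.1,0.5,17.8,0,0,0,0]'

```text
clock: 3.3
tcp_pos: [0.602, 0.1125, 0.0819]
orientation: [0.0, 0.572, 0.821, 0.0]
wrist_force: [0.7, 0.3, 0.1]
finger_gap: 0.0002
```

```bash
python3 - <<'E'
from h import *
at(0,.005,.081)
cv2.imwrite("pics/w2.png",read_camera("wrist"))
a=read_camera("side");cv2.imwrite("pics/s2.png",cv2.resize(a[150:270,260:420],None,fx=5,fy=5))
E
```

```text
unit coords 0.0004 -0.0566
t 3.3 tcp [0.602  0.1125 0.0819] F [0.67 0.29 0.06] gap 0.0002 shift [ 6.16 -0.04  0.09] turn [0.03 0.   0.03]
```

View pics/s2.png

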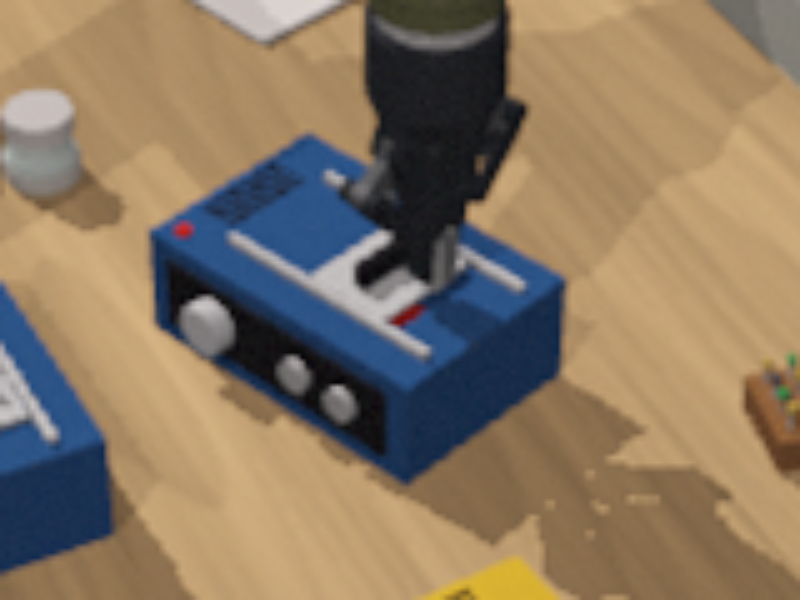

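The fingertip is standing just on the -y side of the ridge (crop 385,265), above the plate. I'll push along tool +x.

Call:
send_rows --series '[0.8,0,0,0,0,0,0,1.2,0,0,0,0,0,0,1.5,0,0,0,0,0,0,1.8,0,0,0,0,0,0,2.1,0,0,0,0,0,0,2.5,0,0,0,0,0,0,2.9,0,0,0,0,0,0,3.3,0,0,0,0,0,0,3.7,0,0,0,0,0,0,4.0,0,0,0,0,0,0]'

```text
clock: 4.23
tcp_pos: [0.5878, 0.1505, 0.0815]
orientation: [0.0, 0.572, 0.821, 0.0]
wrist_force: [1.3, -0.8, 0.7]
finger_gap: 0.0001
```

```bash
python3 - <<'E'
from h import *
at(0,.005,.081)
im=read_camera("wrist");cv2.imwrite("pics/w3.png",im)
i=camera_info("wrist")
for d in silhouettes("wrist","blue_ridge"):print(d["p"],d["box"])
print(proj(i,unit2w(P,[[-.065,.1,.07],[.065,.1,.07]])))
E
```

```text
unit coords 0.0002 -0.0161
t 4.23 tcp [0.5878 0.1505 0.0815] F [ 1.27 -0.78  0.71] gap 0.0001 shift [ 2.11 -0.02  0.05] turn [ 0.02 -0.    0.05]
0.74 [219.0, 193.0, 191.9, 137.6]
[[115.58885034 -28.72571025]
 [512.35118369 -27.76349126]]
```

View pics/w3.png

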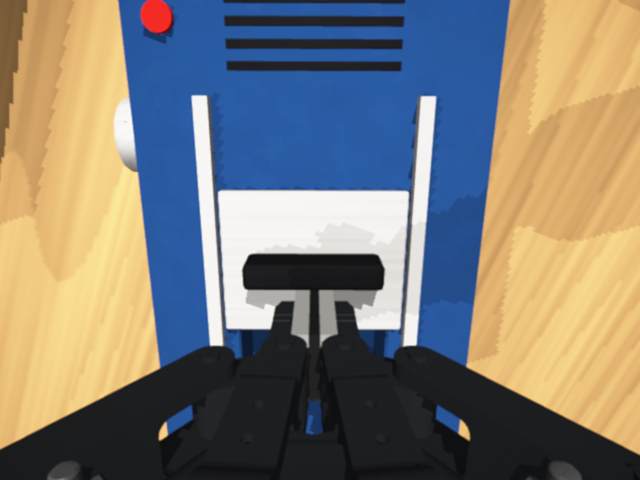

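The fingertip at (315,290) bears on the ridge. The plate's far edge is at row 190 and the shutter is moving along.

```bash
cat >> h.py <<'E'
def uy(i,uv,z):
    w=ray(i,uv,z)[:2]-P[:2];c,s=np.cos(P[2]),np.sin(P[2]);return np.round([c*w[0]+s*w[1],-s*w[0]+c*w[1]],4)
E
python3 - <<'E'
from h import *
i=camera_info("wrist")
print("plate far edge",uy(i,[314,190],.0745),"ridge far top",uy(i,[314,254],.0895),"rail end",uy(i,[202,96],.074),uy(i,[428,96],.074))
print("plate near",uy(i,[250,329],.0745), uy(i,[135,165],.07),uy(i,[490,165],.07))
E
```

```text
plate far edge [-0.0001  0.0286] ridge far top [-0.     0.009] rail end [-0.0387  0.061 ] [0.039  0.0612]
plate near [-0.0257 -0.0278] [-0.0662  0.0369] [0.0648 0.0373]
```

Call:
send_rows --series '[0.3,0,0,0,0,0,0,0.6,0,0,0,0,0,0,0.9,0,0,0,0,0,0,1.2,0,0,0,0,0,0,1.5,0,0,0,0,0,0,1.7,0,0,0,0,0,0,1.8,0,0,0,0,0,0,1.9,0,0,0,0,0,0]'

```text
clock: 5.0
tcp_pos: [0.5809, 0.1679, 0.0812]
orientation: [-0.0, 0.572, 0.821, -0.0]
wrist_force: [1.4, -2.3, -1.5]
finger_gap: 0.0001
```

Call:
send_rows --series '[0.05,0,0,0,0,0,0,0.1,0,0,0,0,0,0]'

```text
clock: 5.17
tcp_pos: [0.5806, 0.1687, 0.0813]
orientation: [-0.0, 0.572, 0.821, -0.0]
wrist_force: [0.2, -1.3, -1.4]
finger_gap: 0.0001
```

```bash
python3 - <<'E'
from h import *
at(0,.006,.081)
im=read_camera("wrist");cv2.imwrite("pics/w4.png",im)
# column gradient: plate far edge and rail end rows
g=cv2.cvtColor(im,cv2.COLOR_BGR2GRAY).astype(int)
print(g[150:215,270].tolist()); 
E
```

```text
unit coords -0.0002 0.0035
t 5.17 tcp [0.5806 0.1687 0.0813] F [ 0.24 -1.3  -1.39] gap 0.0001 shift [0.25 0.02 0.03] turn [-0.03 -0.01  0.03]
[88, 88, 88, 86, 86, 86, 86, 86, 86, 86, 86, 85, 86, 86, 86, 86, 86, 85, 86, 86, 87, 86, 86, 86, 86, 87, 86, 85, 86, 86, 86, 86, 85, 86, 86, 87, 86, 86, 84, 108, 173, 229, 245, 248, 247, 247, 247, 248, 248, 248, 248, 247, 247, 247, 247, 247, 247, 247, 247, 247, 246, 246, 247, 247, 246]
```

Call:
send_rows --series '[0.05,0,0,0,0,0,0,0.1,0,0,0,0,0,0]'

```text
clock: 5.38
tcp_pos: [0.5804, 0.1696, 0.0814]
orientation: [-0.0, 0.572, 0.82, -0.0]
wrist_force: [-0.9, -2.6, -0.0]
finger_gap: 0.0001
```

Call:
send_rows --series '[0.05,0,0,0,0,0,0,0.05,0,0,0,0,0,0]'

```text
clock: 5.55
tcp_pos: [0.5803, 0.1702, 0.0814]
orientation: [-0.0, 0.572, 0.821, 0.0]
wrist_force: [-0.9, -2.1, -1.4]
finger_gap: 0.0003
```

```bash
cat >> h.py <<'E'
def watch():
    "plate far edge and rail end (unit fixed, .061) in unit y, from a wrist picture"
    i=camera_info("wrist");im=read_camera("wrist");g=cv2.cvtColor(im,cv2.COLOR_BGR2GRAY).astype(float)
    def edge(x,z,lo):
        u=int(proj(i,unit2w(P,[[x,.05,z]]))[0,0]);d=np.diff(g[:,u]);k=lo+np.argmax(d[lo:300]);return u,k,uy(i,[u,k+.5],z)
    print("plate",edge(-.018,.0745,100))
    for x in(-.0387,.039):print("rail",edge(x,.074,0))
    return im
E
python3 - <<'E'
from h import *
at(0,.006,.081);watch()
E
```

```text
unit coords 0.0 0.005
t 5.55 tcp [0.5803 0.1702 0.0814] F [-0.92 -2.06 -1.4 ] gap 0.0003 shift [ 0.1  -0.    0.04] turn [-0.   -0.01  0.03]
plate (264, np.int64(289), array([-0.0194,  0.01  ]))
rail (207, np.int64(156), array([-0.0382,  0.0612]))
rail (420, np.int64(157), array([0.038 , 0.0609]))
```

Call:
send_rows --series '[0.05,0,0,0,0,0,0,0.05,0,0,0,0,0,0]'

```text
clock: 5.77
tcp_pos: [0.5801, 0.1706, 0.0815]
orientation: [-0.0, 0.572, 0.821, 0.0]
wrist_force: [0.3, -2.1, -1.4]
finger_gap: 0.0001
```

```bash
sed -i 's/lo:300/lo:240/' h.py; python3 - <<'E'
from h import *
at(0,.006,.081);watch()
E
```

```text
unit coords 0.0 0.0055
t 5.77 tcp [0.5801 0.1706 0.0815] F [ 0.34 -2.12 -1.42] gap 0.0001 shift [ 0.05 -0.    0.05] turn [ 0.   -0.01  0.03]
plate (264, np.int64(189), array([-0.0181,  0.0499]))
rail (207, np.int64(158), array([-0.0382,  0.0609]))
rail (420, np.int64(158), array([0.0381, 0.0611]))
```

Call:
send_rows --series '[0.05,0,0,0,0,0,0,0.05,0,0,0,0,0,0]'

```text
clock: 5.98
tcp_pos: [0.58, 0.1711, 0.0814]
orientation: [-0.0, 0.572, 0.821, 0.0]
wrist_force: [-0.4, -1.9, -0.5]
finger_gap: 0.0002
```

Call:
send_rows --series '[0.05,0,0,0,0,0,0,0.05,0,0,0,0,0,0]'

```text
clock: 6.15
tcp_pos: [0.5798, 0.1716, 0.0815]
orientation: [-0.0, 0.572, 0.821, 0.0]
wrist_force: [-0.9, -1.8, -1.0]
finger_gap: -0.0002
```

```bash
python3 - <<'E'
from h import *
at(0,-.04,.12);watch()
E
```

```text
unit coords 0.0001 0.0065
t 6.15 tcp [0.5798 0.1716 0.0815] F [-0.89 -1.75 -0.98] gap -0.0002 shift [-4.65 -0.01 -3.86] turn [ 0.   -0.    0.04]
plate (264, np.int64(189), array([-0.0181,  0.0509]))
rail (207, np.int64(161), array([-0.0383,  0.0609]))
rail (420, np.int64(161), array([0.0382, 0.061 ]))
```

Call:
send_rows --series '[0.05,0,0,0,0,0,0,0.05,0,0,0,0,0,0]'

```text
clock: 6.37
tcp_pos: [0.5797, 0.1719, 0.0815]
orientation: [0.0, 0.572, 0.821, -0.0]
wrist_force: [0.6, -2.9, -0.6]
finger_gap: 0.0002
```

Call:
send_rows --series '[0.05,0,0,0,0,0,0,0.05,0,0,0,0,0,0]'

```text
clock: 6.53
tcp_pos: [0.5797, 0.172, 0.0814]
orientation: [0.0, 0.572, 0.82, -0.0]
wrist_force: [0.3, -4.1, -1.1]
finger_gap: 0.0003
```

```bash
python3 - <<'E'
from h import *
at(0,-.04,.12);watch()
E
```

```text
unit coords 0.0001 0.0069
t 6.53 tcp [0.5797 0.172  0.0814] F [ 0.28 -4.1  -1.08] gap 0.0003 shift [-4.69 -0.01 -3.85] turn [-0.    0.06  0.01]
plate (264, np.int64(190), array([-0.0181,  0.0509]))
rail (207, np.int64(162), array([-0.0383,  0.061 ]))
rail (419, np.int64(162), array([0.0379, 0.0611]))
```

The force is up to 4.1 N with no further motion, so the shutter is against its open stop, and the unit has not shifted. I'll back off, rise, move over the well and check.

Call:
send_rows --series '[-0.4,0,0,0,0,0,0,-0.8,0,-0.5,0,0,0,0,-1.2,0,-2,0,0,0,0,-2.4,0,-3.5,0,0,0,0,-3.6,0,-4,0,0,0,0,-4.6,0,-4,0,0,0,0,-4.6,0,-4,0,0,0,0,-4.6,0,-4,0,0,0,0]'

```text
clock: 7.25
tcp_pos: [0.5953, 0.1287, 0.1207]
orientation: [-0.001, 0.572, 0.82, -0.0]
wrist_force: [-0.7, -0.1, -0.5]
finger_gap: -0.0001
```

```bash
sed -i 's/^P=.*/P=np.array([.5817,.1663,.3533])/' h.py; python3 - <<'E'
from h import *
at(0,-.04,.055)
watch()
im=read_camera("wrist");a=read_camera("side")
print([(d["p"],d["box"]) for d in silhouettes("side","blue_key_top")])
cv2.imwrite("pics/m5.png",np.hstack([cv2.resize(im[100:400,150:500],(400,343)),cv2.resize(a[160:260,280:400],(400,333),interpolation=2)[:343] if 0 else cv2.resize(a[165:265,285:400],(394,343))]))
E
```

```text
unit coords -0.0003 -0.04
t 7.25 tcp [0.5953 0.1287 0.1207] F [-0.66 -0.1  -0.45] gap -0.0001 shift [-0.01  0.04  6.57] turn [-0.04 -0.05 -0.05]
plate (272, np.int64(149), array([-0.019 ,  0.0158]))
rail (223, np.int64(41), array([-0.0384,  0.0603]))
rail (406, np.int64(41), array([0.0384, 0.0603]))
[(0.62, [368.7, 313.5, 9.1, 5.8])]
```

View pics/m5.png

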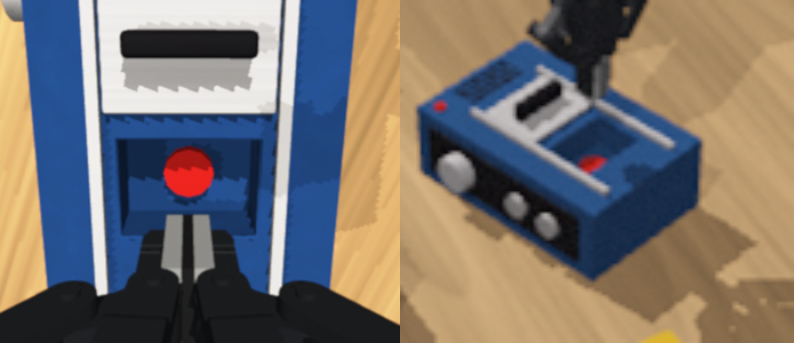

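The left half shows the well clear, with the key at crop (188,173), about (314.5,251) in the full picture. The side view agrees.

```bash
python3 -c "
from h import *
i=camera_info('wrist');print(uy(i,[314.6,252],.048));at(0,-.04,.052)"
```

```text
[-0.0001 -0.04  ]
unit coords -0.0004 -0.0388
t 7.45 tcp [0.5947 0.1297 0.1206] F [-0.08  0.48 -0.44] gap -0.0001 shift [-0.12  0.05  6.86] turn [-0.08 -0.04  0.06]
```

Call:
send_rows --series '[0,0,1.5,0,0,0,0,0,0,3,0,0,0,0,0,0,4.5,0,0,0,0,0,0,5.7,0,0,0,0,0,0,6.4,0,0,0,0,0,0,6.7,0,0,0,0,0,0,6.7,0,0,0,0]'

```text
clock: 8.03
tcp_pos: [0.5947, 0.1296, 0.0536]
orientation: [-0.001, 0.571, 0.821, -0.0]
wrist_force: [-0.4, 0.4, -0.7]
finger_gap: -0.0005
```

Call:
send_rows --series '[0,0,0.2,0,0,0,0,0,0,0.4,0,0,0,0,0,0,0.6,0,0,0,0,0,0,0.8,0,0,0,0,0,0,1.0,0,0,0,0,0,0,1.0,0,0,0,0]'

```text
clock: 8.53
tcp_pos: [0.596, 0.1294, 0.0448]
orientation: [0.0, 0.572, 0.821, 0.0]
wrist_force: [-0.5, -0.4, 2.9]
finger_gap: -0.0
```

Call:
send_rows --series '[0,0,0.1,0,0,0,0,0,0,0.1,0,0,0,0]'

```text
clock: 8.7
tcp_pos: [0.596, 0.1294, 0.0439]
orientation: [0.0, 0.572, 0.821, 0.0]
wrist_force: [0.4, 1.1, 2.9]
finger_gap: 0.0002
```

Call:
send_rows --series '[0,0,0.1,0,0,0,0,0,0,0.15,0,0,0,0]'

```text
clock: 8.87
tcp_pos: [0.596, 0.1294, 0.0423]
orientation: [0.0, 0.572, 0.821, 0.0]
wrist_force: [1.0, 2.0, 4.2]
finger_gap: 0.0002
```

Call:
send_rows --series '[0,0,0.1,0,0,0,0,0,0,0.1,0,0,0,0]'

```text
clock: 9.03
tcp_pos: [0.596, 0.1294, 0.042]
orientation: [0.001, 0.572, 0.821, 0.001]
wrist_force: [-1.2, -0.2, 9.3]
finger_gap: 0.0002
```

The key is at its stop (z 0.042, 9.3 N). I'll hold it, then lift.

Call:
send_rows --series '[0,0,0,0,0,0,0,0,0,0,0,0,0,0,0,0,0,0,0,0,0,0,0,0,0,0,0,0,0,0,0,0,0,0,0]'

```text
clock: 9.45
tcp_pos: [0.596, 0.1294, 0.042]
orientation: [0.001, 0.572, 0.821, 0.001]
wrist_force: [-0.6, 0.9, 9.3]
finger_gap: 0.0001
```

Call:
send_rows --series '[0,0,-0.5,0,0,0,0,0,0,-1.2,0,0,0,0,0,0,-3,0,0,0,0,0,0,-5.5,0,0,0,0,0,0,-8,0,0,0,0,0,0,-8,0,0,0,0,0,0,-8,0,0,0,0]'

```text
clock: 10.03
tcp_pos: [0.5961, 0.1294, 0.1223]
orientation: [0.001, 0.572, 0.821, 0.001]
wrist_force: [-0.6, 0.1, -0.5]
finger_gap: -0.0004
```

```bash
python3 - <<'E'
from h import *
at(0,.0505,.081);watch()
im=read_camera("wrist");cv2.imwrite("pics/w6.png",im[100:400,150:500])
E
```

```text
unit coords 0.0007 -0.0396
t 10.03 tcp [0.5961 0.1294 0.1223] F [-0.62  0.14 -0.51] gap -0.0004 shift [ 9.02 -0.08  4.12] turn [0.12 0.03 0.03]
plate (270, np.int64(149), array([-0.019,  0.016]))
rail (222, np.int64(42), array([-0.0381,  0.0603]))
rail (402, np.int64(43), array([0.038 , 0.0601]))
```

View pics/w6.png

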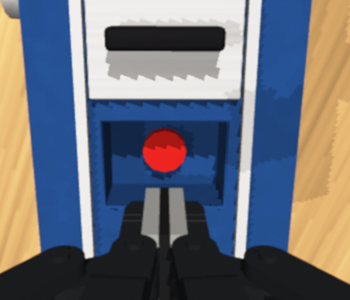

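The key is up again at (165,150) and the unit is unmoved. Next I go over the ridge to its +y side and push back.

Call:
send_rows --series '[3,0,0,0,0,0,0,6,0,0,0,0,0,0,9,0,0,0,0,0,0,9,0,0,0,0,0,0,9,0,1.5,0,0,0,0,9,0,3,0,0,0,0,9,0,3.8,0,0,0,0,9,0,4.1,0,0,0,0,9,0,4.1,0,0,0,0]'

```text
clock: 10.88
tcp_pos: [0.563, 0.2131, 0.0782]
orientation: [-0.001, 0.572, 0.82, -0.001]
wrist_force: [0.4, 0.7, 0.3]
finger_gap: 0.0
```

```bash
python3 -c "
from h import *
at(0,-.0235,.081)"
```

```text
unit coords -0.0013 0.0504
t 10.88 tcp [0.563  0.2131 0.0782] F [0.41 0.7  0.3 ] gap 0.0 shift [-7.39  0.13 -0.29] turn [-0.2  -0.02  0.01]
```

Call:
send_rows --series '[-0.3,0.1,-0.25,0,0,0,0,-0.7,0.1,-0.25,0,0,0,0,-1.0,0.1,-0.25,0,0,0,0,-1.3,0.1,-0.25,0,0,0,0,-1.6,0.1,-0.25,0,0,0,0,-2.0,0.1,-0.25,0,0,0,0,-2.5,0.1,-0.25,0,0,0,0,-3.0,0.1,-0.25,0,0,0,0,-3.5,0.1,-0.25,0,0,0,0,-4.0,0.1,-0.25,0,0,0,0]'

```text
clock: 11.72
tcp_pos: [0.5792, 0.1761, 0.0824]
orientation: [-0.0, 0.572, 0.821, 0.0]
wrist_force: [0.0, 2.3, 0.6]
finger_gap: -0.0001
```

Call:
send_rows --series '[-0.4,0,0,0,0,0,0,-0.8,0,0,0,0,0,0,-1.2,0,0,0,0,0,0,-1.6,0,0,0,0,0,0,-2.0,0,0,0,0,0,0,-2.4,0,0,0,0,0,0,-2.7,0,0,0,0,0,0,-2.9,0,0,0,0,0,0,-3.0,0,0,0,0,0,0]'

```text
clock: 12.47
tcp_pos: [0.5894, 0.1481, 0.0824]
orientation: [-0.0, 0.572, 0.82, -0.0]
wrist_force: [-0.5, 1.1, 1.0]
finger_gap: 0.0004
```

```bash
python3 - <<'E'
from h import *
at(0,-.0235,.081);watch()
cv2.imwrite("pics/w7.png",read_camera("wrist"))
E
```

```text
unit coords 0.001 -0.0198
t 12.47 tcp [0.5894 0.1481 0.0824] F [-0.54  1.06  1.04] gap 0.0004 shift [-0.37 -0.1   0.14] turn [-0.01 -0.    0.01]
plate (259, np.int64(163), array([-0.0187,  0.0339]))
rail (200, np.int64(86), array([-0.0382,  0.0601]))
rail (422, np.int64(86), array([0.0382, 0.0602]))
```

Unit still unmoved. The shutter has about 4 mm left, so I'll use small steps.

Call:
send_rows --series '[-0.1,0,0,0,0,0,0,-0.2,0,0,0,0,0,0,-0.25,0,0,0,0,0,0]'

```text
clock: 12.82
tcp_pos: [0.5901, 0.1462, 0.0823]
orientation: [-0.0, 0.572, 0.821, -0.0]
wrist_force: [-0.0, 2.3, 0.4]
finger_gap: -0.0001
```

Call:
send_rows --series '[-0.05,0,0,0,0,0,0,-0.05,0,0,0,0,0,0]'

```text
clock: 12.98
tcp_pos: [0.5903, 0.1456, 0.0823]
orientation: [-0.0, 0.572, 0.821, -0.0]
wrist_force: [0.1, 1.3, -0.3]
finger_gap: 0.0002
```

Call:
send_rows --series '[-0.05,0,0,0,0,0,0,-0.05,0,0,0,0,0,0]'

```text
clock: 13.15
tcp_pos: [0.5905, 0.1451, 0.0823]
orientation: [-0.0, 0.572, 0.821, -0.0]
wrist_force: [-1.5, 0.7, 0.5]
finger_gap: -0.0002
```

```bash
python3 - <<'E'
from h import *
at(0,-.0235,.081);watch()
E
```

```text
unit coords 0.0009 -0.0229
t 13.15 tcp [0.5905 0.1451 0.0823] F [-1.48  0.74  0.5 ] gap -0.0002 shift [-0.06 -0.09  0.13] turn [-0.02 -0.01  0.03]
plate (259, np.int64(136), array([-0.0185,  0.0403]))
rail (200, np.int64(76), array([-0.0381,  0.0602]))
rail (423, np.int64(77), array([0.0382, 0.06  ]))
```

Call:
send_rows --series '[-0.05,0,0,0,0,0,0,-0.05,0,0,0,0,0,0]'

```text
clock: 13.37
tcp_pos: [0.5907, 0.1446, 0.0823]
orientation: [-0.0, 0.572, 0.821, -0.0]
wrist_force: [-1.3, 1.4, -0.9]
finger_gap: -0.0005
```

Call:
send_rows --series '[-0.05,0,0,0,0,0,0,-0.05,0,0,0,0,0,0]'

```text
clock: 13.53
tcp_pos: [0.5909, 0.1441, 0.0823]
orientation: [-0.0, 0.572, 0.821, -0.0]
wrist_force: [-1.3, 0.8, -0.3]
finger_gap: 0.0001
```

Call:
send_rows --series '[-0.05,0,0,0,0,0,0,-0.05,0,0,0,0,0,0]'

```text
clock: 13.7
tcp_pos: [0.5909, 0.144, 0.0823]
orientation: [-0.0, 0.572, 0.821, 0.0]
wrist_force: [-1.7, 2.2, -0.2]
finger_gap: -0.0001
```

Call:
send_rows --series '[-0.05,0,0,0,0,0,0,-0.05,0,0,0,0,0,0]'

```text
clock: 13.87
tcp_pos: [0.5909, 0.1439, 0.0823]
orientation: [-0.001, 0.571, 0.821, 0.0]
wrist_force: [-2.2, 4.5, -0.5]
finger_gap: -0.0003
```

```bash
python3 - <<'E'
from h import *
at(0,-.0235,.081);watch()
E
```

```text
unit coords 0.0009 -0.0242
t 13.87 tcp [0.5909 0.1439 0.0823] F [-2.15  4.5  -0.5 ] gap -0.0003 shift [ 0.07 -0.09  0.13] turn [-0.01 -0.08  0.06]
plate (259, np.int64(152), array([-0.0187,  0.0334]))
rail (200, np.int64(72), array([-0.038 ,  0.0601]))
rail (423, np.int64(73), array([0.0381, 0.06  ]))
```

The shutter is against its shut stop: force up to about 5 N, no more motion, and the travel matches. I'll back off and rise to inspect.

Call:
send_rows --series '[0.3,0,0,0,0,0,0,0.8,0,0,0,0,0,0,1.2,0,-1,0,0,0,0,1.5,0,-4,0,0,0,0,1.5,0,-8,0,0,0,0,1.5,0,-12,0,0,0,0,1.5,0,-15,0,0,0,0,1.5,0,-15,0,0,0,0,1.5,0,-15,0,0,0,0]'

```text
clock: 14.67
tcp_pos: [0.588, 0.1576, 0.2362]
orientation: [0.003, 0.572, 0.821, 0.002]
wrist_force: [-1.4, -1.4, -1.2]
finger_gap: 0.0
```

```bash
python3 - <<'E'
from h import *
at(0,0,.2)
im=read_camera("wrist");cv2.imwrite("pics/w8.png",im)
i=camera_info("wrist")
print(proj(i,unit2w(P,[[-.035,-.012,.0745],[.035,-.012,.0745],[0,-.04,.0895],[-.065,.1,.07],[.065,.1,.07]])).round(1))
E
```

```text
unit coords 0.0029 -0.0103
t 14.67 tcp [0.588  0.1576 0.2362] F [-1.39 -1.39 -1.16] gap 0.0 shift [ 1.04 -0.31  3.62] turn [0.39 0.12 0.04]
[[264.1 216.2]
 [357.7 216.3]
 [310.8 258.3]
 [215.7  54.9]
 [405.9  55.3]]
```

View pics/w8.png

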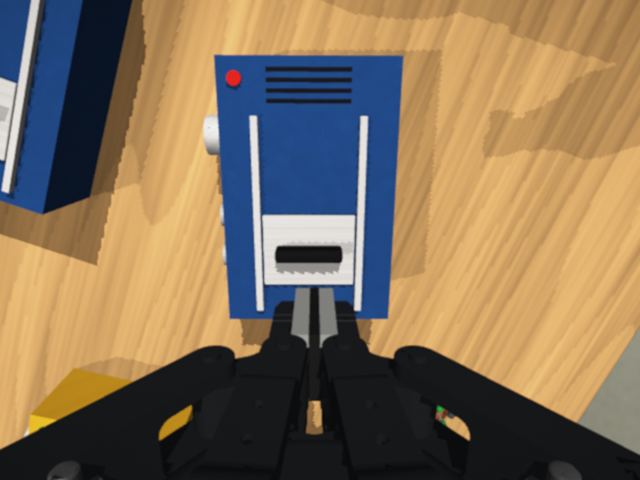

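The plate's far edge is at row 215 (216 expected for shut) and the unit's corners are at row 55 (55 expected). The shutter is shut, the unit unmoved and the arm clear, so I'm handing in.

```bash
python3 -c "
from workcell import *
print(hand_in())"
```

```text
the job is handed in; nothing more can be done
None
```

The job is done and handed in at about 15 s of the 54 s allowed. I worked on the blue unit farthest from the base (about 0.60 m away; the other two blue units are about 0.35 m and 0.37 m).

- **Opening:** I pushed the shutter by its ridge to the open stop. The force rose to about 4 N and it moved no further.
- **Reset key:** I pressed it to the bottom (fingertip at z 0.042 m, 9.3 N) and held it there for about half a second. The wrist picture afterwards showed it sprung back.
- **Closing:** I pushed the shutter back until it stopped moving, at about 5 N.
- **Last checks:** The unit's corners were within about a pixel or two of where they should be if it had not moved. The shutter edge was within about 1 px (about 1 mm) of fully shut, and the arm was clear and touching nothing. I did not measure the yellow unit or the small bench items again at the end; the fingertips touched only the ridge and the key.
- **Disagreements:** The automatic edge reading of the shutter failed in several pictures because it picked up shadows or the ridge, so I relied on force, fingertip position and the pictures. The unit's lamp still looked red in the last picture. Nothing in the task says it should change.

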